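# Show every side of a lacquered sample to the inspection lamp

## Robot

A 7-joint arm with a two-finger parallel gripper is mounted at the origin on the work surface. World frame = base frame: x ahead of the robot, y to its left, z up, the work surface at z = 0. Lengths are in m, angles in degrees, forces in N, time in s.
With the tool pointing down it reaches from about 0.425 to 0.875 m from the base axis. Payload 4.7 kg.
Tool frame: the origin (TCP) lies on the mounting face of the last link; the fingertips stand 182 mm ahead of it and the grasp point (between the pads) lies 164 mm ahead of it; z points along the fingers, x is the direction in which the jaws open and shut, and the axes are right-handed (so a half turn about z gives the same grasp; the last joint's range is limited). The gripper opens to 87 mm and grips with 3 to 60 N. Pads are 19 mm wide; open, the fingers measure 117 mm over their backs; the gripper's body (75 mm by 190 mm) begins 51 mm behind the grasp point.
Start: joints at [65.094, 18.392, -4.016, 83.108, 1.295, 78.541, -3.26], TCP at [0.282, -0.586, 0.405] pointing down, gripper open.
Joint ranges: [-163.93, 163.93], [-17.29, 119.83], [-79.2, 71.16], [3.27, 140.29], [-89.18, 269.18], [5.43, 117.66], [-154.24, 154.24]. Speed limits (degrees/s): [147.25, 147.25, 180, 180, 180, 180, 180].

## Interface

Orientations are given as [roll, pitch, yaw] about the fixed x, y, z axes, in that order (R = Rz(yaw) Ry(pitch) Rx(roll)).
In Python, from cell import status, cams, env, outline_of, landmark_of gives the robot as it stands. The module is installed in compiled form; this text tells all that it offers.
- The arm moves only by the tool jog_arm, never from a script. Its argument "rows" is a list of rows, each a list of 7 numbers: the closure, from 0 (fully open) to 1 (shut), then the shift along the tool's x, y, z in m, then the turn, a rotation vector about the tool's x, y, z in degrees. A call has 1 to 12 rows; each row shifts and turns the commanded pose from where the row before left it, along the tool's axes as they then stand; what a row does not reach is not made up. A row lasts 1/12 s, in which the tool goes at most 41.7 mm and 7.16 degrees, less where a joint would pass 70% of its speed; a pose out of reach is approached as far as the arm can. A call with a gripper value outside its range is refused whole. The fingers move at their own pace and stop on an object; "grip_force" is the grip in N (left out, the last holds). Time passes only in rows, so rows that do not move let the fingers close. It gives the time, the measured TCP pose, the force and the opening at its end, in the units of the state.
- status.get_obs(): the state, without advancing time (a new reading comes with each control period).
- cams.read_camera(name): name is "side" or "top" or "wrist"; returns (picture, depth): 480x640x3 uint8, red, green, blue; 480x640 float32, m along the optical axis (not along the pixel's ray), 0 where there is no reading.
- cams.camera_params(name): a dict with "vfov" (degrees; the focal length in pixels is half the picture's height over the tangent of half this angle, whatever the lens; pixels are square), "cx", "cy" (the principal point, pixels), "eye" and "attitude" of the camera in the world. Camera axes: x right, y up, looking along -z (the intrinsics and any distortion apply to the point x, -y, -z); pixel columns grow to the right and rows downward; lengths in m; the calibration is good to about 2 mm. The wrist camera is an equidistant fisheye: a pixel r from the principal point sees the ray r / f radians off the axis. A picture is of the moment at which its call begins: read the wrist's pose just before it. camera_params takes no time and is no camera call; for the wrist camera it gives the pose at the moment of the call.
- env.sign_off(): hands the job in, once; it reports no verdict.
Trained networks look in the newest picture that a camera, given by its name, has taken for a name from the list of things; names that differ only in an ending like _2 or _b are one class to them, and where a whole thing is asked for, a point or a joint stands for the part that bears it (a point fixed in the world has none). Each returns a list of dicts, best first, with "conf" (0 to 1); they miss things now and then, are a little off and sometimes report something else, mostly with a low value. They report only what shows in the picture. A call takes as long as a camera call.
- outline_of(camera, name): "pixels" (480x640 bool, what is visible of it) and "box" ([left, top, right, bottom] in pixels, round what is visible of it).
- landmark_of(camera, name): "position" ([row, column] in pixels: a listed point, or the origin of a listed thing).
The state is a dict: "time_s": time; "qpos": joint angles; "joint_velocities": joint speeds; "effort": joint torques, N m; "tool_pos": TCP position; "tool_rot": TCP orientation; "force": force on the tool from outside, world axes, zero at the start; "wrist_torque": the same for the moment, N m; "grip_width": finger opening in m.
Only numpy, scipy, OpenCV 4.12 (cv2) and the standard library are available. Lean on these libraries where they do the work, as an engineer would, in place of code of your own. Each camera call takes 0.05 s, during which the arm holds its last target. There are 200 camera calls.

## Task

Raise the lid of the inspection lamp to about 60 degrees from closed and let it stand there. Then turn the stand by its upright push pegs so that the lacquered teardrop sample goes round anticlockwise seen from above and shows the lamp squarely its right flank, then its pointed tail, then its left flank, standing still for a good second at each, and leave it with the left flank to the lamp. Do not touch the lacquered sample, and leave the jar, spray can, tape roll and sanding block where they are.

Things in the scene. Friction and masses are not known exactly. Their poses are not given: they have to be found in the camera images.
- lamp: Inspection lamp: a flat black case, 170 (its x) x 240 (its y) x 56 mm high, fixed to the bench, with a hinged aluminium lid whose underside is the white light panel. Origin: centre of the case's underside. Its -x side is the front and faces the turning stand; the hinge runs along its y at the back, at x = +85, z = 60 mm.
- lid_hinge (a point): Middle of the lid's hinge line (fixed to the case: x = +85, y = 0, z = 60 mm in the lamp's frame); axes as the lamp's, the hinge line is its y.
- lid (a joint): Lid angle in rad: 0 closed (flat), 1.05 is 60 degrees open, at most 1.9. The front edge rises as it grows. The hinge is stiff: the lid stays where it is left; lifting it takes about 5 to 8 N at the bar.
- lid_bar (a point): Middle of the lid's steel pull bar, a 10 mm round bar parallel to the hinge, free over 100 mm, held 50 mm out beyond the lid's front edge in the plane of the lid; 220 mm from the hinge line along the lid and 9 mm above it (outer side). 69 mm above the bench when the lid is closed.
- stand: Fixed base of the turning stand, a dark steel round foot of 180 mm diameter. Origin: centre of its underside, on the turning axis (vertical). Its +x axis, shown by a flat steel arrow on the bench at its rim, points straight at the middle of the lamp's front.
- holder (a joint): Turn of the holder in rad, growing anticlockwise seen from above: 0 = the sample's blunt nose faces the lamp, 1.571 = right flank, 3.142 = pointed tail, 4.712 = left flank faces the lamp. Stops at -0.9 and 5.6. Turns stiffly (about 1 N at a peg) and stays where it is left.
- peg (a point): Top centre of one of the holder's four round upright pegs (10 mm diameter), 120 mm above the bench. The pegs stand on the ends of a level steel cross (arm tops at 60 mm height), 115 mm from the axis, at 45, 135, 225 and 315 degrees anticlockwise from the sample's nose; this is the one at 45.
- shape: The lacquered sample: a glossy teardrop like a tiny fuel tank, fixed on the holder, 153 mm long, 66 mm in diameter, lying level between 72 and 138 mm height. Origin: on the turning axis, 105 mm above the bench; its +x points to the blunt nose (65 mm away), -x to the pointed tail (88 mm away), +y to its left flank, -y to its right flank. Not to be touched.
- jar: Bystander: paint jar with white lid, 64 mm diameter, 85 mm tall; origin centre of underside.
- can: Bystander: aluminium spray can, 66 mm diameter, 180 mm tall; origin centre of underside.
- tape: Bystander: roll of paper tape lying flat, 100 mm diameter, 25 mm high; origin centre of underside.
- block: Bystander: cork sanding block, 70 x 120 x 35 mm; origin centre of underside.

How it is judged (in metres and radians):
On the way, in this order (a step that is already met when the one before it is completed fails the run):
1. the lamp's lid is at 60 degrees (within 8) and still (value of joint lid between 0.907 and 1.187 rad and velocity of joint lid between -0.05 and 0.05 rad/s), for 0.3 s.
2. the sample's right flank faces the lamp within 7.5 degrees, still for 0.9 s, the lid still at 60 degrees (within 8) (value of joint lid between 0.907 and 1.187 rad and value of joint holder between 1.441 and 1.701 rad and velocity of joint holder between -0.05 and 0.05 rad/s), for 0.9 s.
3. the sample's pointed tail faces the lamp within 7.5 degrees, still for 0.9 s, the lid still at 60 degrees (within 8) (value of joint lid between 0.907 and 1.187 rad and value of joint holder between 3.012 and 3.272 rad and velocity of joint holder between -0.05 and 0.05 rad/s), for 0.9 s.
4. the sample's left flank faces the lamp within 7.5 degrees, still for 0.9 s, the lid still at 60 degrees (within 8) (value of joint lid between 0.907 and 1.187 rad and value of joint holder between 4.582 and 4.842 rad and velocity of joint holder between -0.05 and 0.05 rad/s), for 0.9 s.
At the end, for the whole second after the job is handed in: The lid stands at 60 degrees (within 8), the sample is still with its left flank towards the lamp (within 7.5 degrees), and jar, spray can, tape roll and sanding block stand upright within 30 mm of where they began (all of step 4 and distance of each of jar, can, tape, block from where it was at the start of the episode below 0.03 m and angle between each of jar, can, tape, block's own z axis and vertical below 0.3 rad); the robot touches nothing.
It fails at once if the robot touches the lacquered sample (contact force between any of the arm, the fingers and shape above 0.5 N).
It fails at once if a bystander is shifted by more than 30 mm or tipped over (distance of any of jar, can, tape, block from where it was at the start of the episode above 0.03 m or angle between any of jar, can, tape, block's own z axis and vertical above 0.3 rad).
It also fails if it takes over 67 s, if anything falls off the work surface, if the arm or the gripper's body presses on something with over 40 N, if the wrist force passes 120 N, or if a joint passes its speed limit or range.

## Working session

There is one attempt and no reset: what is moved stays moved. The work goes in short steps, Python scripts to look and compute and a tool call to move; the robot and the scene stay as the last step left them, time stands still between calls to the robot, and variables do not carry over. Pictures are saved under pics/ and viewed, about 8 in all and at most 12, crops included, and the job is handed in when it is done.

Besides the shell and the picture viewer there is one more tool, called after "Request:" by a JSON object that holds its "name" and its "arguments". jog_arm: Moves the arm, as the interface text tells. Its arguments: {"type":"object","properties":{"rows":{"type":"array"},"grip_force":{"type":"number"}},"required":["rows"]}

```bash
mkdir -p pics
cat > h.py <<'E'
import numpy as np, cv2
from scipy.spatial.transform import Rotation as R
from cell import status,cams,env,outline_of,landmark_of
def rot(a):
    a=np.array(a,float)
    return a if a.shape==(3,3) else R.from_euler('xyz',a,degrees=True).as_matrix()
def ray(p,row,col):
    f=240/np.tan(np.radians(p['vfov']/2))
    return rot(p['attitude'])@np.array([(col-p['cx'])/f,-(row-p['cy'])/f,-1.]),np.array(p['eye'])
def atz(p,row,col,z):
    d,e=ray(p,row,col); return e+d*(z-e[2])/d[2]
def bydepth(p,D,row,col):
    d,e=ray(p,row,col); return e+d*D[int(round(row)),int(round(col))]
E
cat > a.py <<'E'
from h import *
s=status.get_obs(); print(s)
for c in ['side','top']:
    im,D=cams.read_camera(c); p=cams.camera_params(c); print(c,p)
    cv2.imwrite(f'pics/{c}0.png',im[...,::-1])
    for n,z in [('lamp',0),('lid_hinge',.06),('lid_bar',.069),('stand',0),('peg',.12),('shape',.105),('jar',0),('can',0),('tape',0),('block',0)]:
        for l in landmark_of(c,n)[:4 if n=='peg' else 1]:
            print(n,round(l['conf'],2),np.round(l['position']),np.round(atz(p,*l['position'],z),3),np.round(bydepth(p,D,*l['position']),3))
E
python3 a.py
```

```text
{'time_s': 0.0, 'qpos': array([65.09418028, 18.43949456, -4.01701998, 83.17580319,  1.29737882,
       78.5392116 , -3.26012055]), 'joint_velocities': array([-0.08292668,  0.07745199, -0.03019319, -0.03323138, -0.0380486 ,
        0.01026785,  0.03858761]), 'effort': array([ 1.23950493e-03, -4.91287851e+01, -4.03015343e-01, -3.12522840e+01,
       -6.39176066e-02,  4.36769729e-02,  1.66521213e-04]), 'tool_pos': array([ 0.28190666, -0.58545938,  0.40364856]), 'tool_rot': array([ 1.79992429e+02,  1.09127630e-01, -6.42826510e+01]), 'force': array([ 0.4243886 ,  0.40618779, -0.14803629]), 'wrist_torque': array([-0.03941779,  0.01287078, -0.00048108]), 'grip_width': 0.08684576497970523}
side {'vfov': 57.39992174575795, 'cx': 319.7104725988698, 'cy': 243.52561278334596, 'eye': array([0.56482645, 0.71929845, 0.70339707]), 'attitude': array([ 4.89911478e+01,  1.54792594e-01, -1.78334476e+02])}
lamp 0.65 [382. 350.] [0.524 0.287 0.   ] [0.529 0.339 0.085]
lid_hinge 0.89 [408. 367.] [0.503 0.37  0.06 ] [0.503 0.366 0.053]
lid_bar 0.97 [284. 337.] [0.55  0.113 0.069] [0.551 0.158 0.116]
stand 0
[... 604 characters left out ...]
ray([ 12.72597315,  -0.32062391, -91.39016532])}
lamp 0.87 [282. 213.] [0.517 0.288 0.   ] [0.504 0.266 0.1  ]
lid_hinge 0.97 [281. 178.] [0.514 0.359 0.06 ] [0.511 0.354 0.079]
lid_bar 0.77 [262. 258.] [0.554 0.165 0.069] [0.545 0.159 0.12 ]
stand 0.39 [278. 176.] [0.531 0.383 0.   ] [0.519 0.359 0.077]
peg 0.79 [279. 310.] [0.503 0.041 0.12 ] [ 0.519  0.042 -0.   ]
shape 0.91 [243. 344.] [ 0.59  -0.042  0.105] [ 0.582 -0.04   0.14 ]
jar 0.58 [303. 500.] [ 0.448 -0.435  0.   ] [ 0.443 -0.404  0.077]
can 0.84 [227. 484.] [ 0.645 -0.415  0.   ] [ 0.63  -0.391  0.062]
tape 0.58 [189. 263.] [0.763 0.161 0.   ] [ 0.764  0.161 -0.003]
block 0.88 [282. 143.] [0.522 0.466 0.   ] [0.517 0.451 0.038]
```

View pics/side0.png

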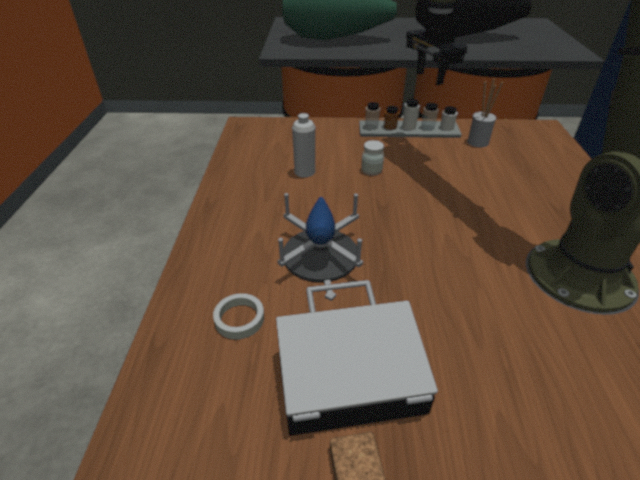

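View pics/top0.png

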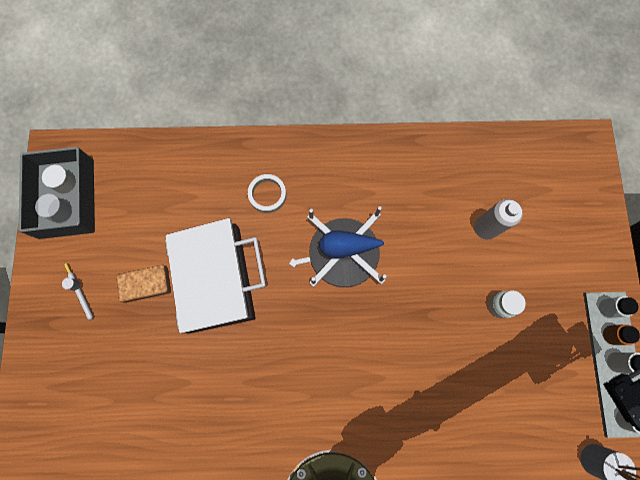

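The side view shows the stand at about (320,250), with the lamp in front of it and its lid ajar. The top view shows pegs near (310,213), (378,211), (311,281) and (384,279) as col,row, the bar at (260,263), and the nose pointing towards the lamp. Depth puts the bar about 117 mm up, not 69, so the lid is already a little open. Next I'll measure both precisely from the depth data.

```bash
cat > m.py <<'E'
from h import *
from scipy.optimize import least_squares
def cloud(c):
    im,D=cams.read_camera(c); p=cams.camera_params(c)
    v,u=np.mgrid[0:480,0:640]; f=240/np.tan(np.radians(p['vfov']/2))
    d=np.stack([(u-p['cx'])/f,-(v-p['cy'])/f,-np.ones(u.shape)],-1)
    P=np.array(p['eye'])+(d*D[...,None])@rot(p['attitude']).T
    return P[D>0],im[D>0]
def pegs(P):
    q=P[(P[:,2]>.09)&(P[:,2]<.128)]
    def sel(c): 
        r=np.hypot(*(q[:,:2]-c).T); return q[(r>.1)&(r<.135)]
    c=np.array([.59,-.045])
    for _ in range(4):
        s=sel(c)
        best=None
        for a0 in np.radians([0,22,45,67]):
            g=lambda x:(lambda k:np.hypot(s[:,0]-x[0]-.115*np.cos(k),s[:,1]-x[1]-.115*np.sin(k)))(
                x[2]+np.pi/2*np.round((np.arctan2(s[:,1]-x[1],s[:,0]-x[0])-x[2])/(np.pi/2)))
            r=least_squares(g,[*c,a0],loss='soft_l1',f_scale=.005)
            if best is None or r.cost<best.cost: best=r
        c=best.x[:2]
    return best.x[:2],np.degrees(best.x[2])%90,len(s),np.sqrt(np.mean(g(best.x)**2))
if __name__=='__main__':
    for c in ['top','side']:
        P,im=cloud(c)
        print(c,'pegs',pegs(P))
        m=(P[:,0]>.36)&(P[:,0]<.7)&(P[:,1]>.1)&(P[:,1]<.43)&(P[:,2]>.062)&(im.min(1)>90)
        q=P[m]; lid=q
        for _ in range(8):
            A=np.c_[lid[:,:2],np.ones(len(lid))]; k=np.linalg.lstsq(A,lid[:,2],rcond=None)[0]
            lid=q[abs(np.c_[q[:,:2],np.ones(len(q))]@k-q[:,2])<.006]
        print('plane',k,'tilt',np.degrees(np.arctan(np.hypot(*k[:2]))),'up dir',np.degrees(np.arctan2(k[1],k[0])),len(lid))
        box=cv2.minAreaRect(lid[:,:2].astype(np.float32)); print('rect',box)
        u=-k[:2]/np.hypot(*k[:2]); 
        b=q[(q[:,1]<.21)&(q[:,2]>.085)]; 
        g=k[:2]/np.hypot(*k[:2]); s=b[:,:2]@g; bb=b[s>s.max()-.012]
        print('bar',bb.mean(0),bb[:,2].max(),bb.min(0),bb.max(0),len(bb))
E
python3 m.py
```

```text
top pegs (array([ 0.58588518, -0.04621739]), np.float64(45.75713953164119), 99, np.float64(0.0037448293810643024))
plane [ 0.03610807 -0.18939025  0.12831321] tilt 10.912814378271554 up dir -79.20585437732946 7187
rect ((0.5294854044914246, 0.26195770502090454), (0.23984749615192413, 0.22052794694900513), 10.537055969238281)
bar [0.54768513 0.15810633 0.11571386] 0.12019046720891469 [0.49049643 0.14340535 0.11024807] [0.60594752 0.17431261 0.12019047] 213
side pegs (array([ 0.58804599, -0.04391538]), np.float64(45.8418570289823), 224, np.float64(0.003603766067388592))
plane [ 0.03628206 -0.19268081  0.1285882 ] tilt 11.093094110243474 up dir -79.3359947775182 14379
rect ((0.5295446515083313, 0.26338866353034973), (0.24046969413757324, 0.2230236530303955), 11.101603507995605)
bar [0.54987032 0.16001794 0.1152356 ] 0.11852818935754361 [0.48949676 0.14631071 0.11049955] [0.60582454 0.1749775  0.11852819] 283
```

Request:
{"name": "jog_arm", "arguments": {"rows": [[0.43, -0.0231, -0.0235, 0, 0, 0, 0], [0.43, -0.0231, -0.0235, 0, 0, 0, 0], [0.43, -0.0231, -0.0235, 0, 0, 0, 0], [0.43, -0.0231, -0.0235, 0, 0, 0, 0], [0.43, -0.0231, -0.0235, 0, 0, 0, 0], [0.43, -0.0231, -0.0235, 0, 0, 0, 0], [0.43, -0.0231, -0.0235, 0, 0, 0, 0], [0.43, -0.0231, -0.0235, 0, 0, 0, 0], [0.43, -0.0231, -0.0235, 0, 0, 0, 0], [0.43, -0.0231, -0.0235, 0, 0, 0, 0], [0.43, -0.0231, -0.0235, 0, 0, 0, 0], [0.43, -0.0231, -0.0235, 0, 0, 0, 0]], "grip_force": 30}}

```text
time_s: 2.2
tool_pos: [0.416, -0.2119, 0.405]
tool_rot: [-180.0, -0.1, -64.3]
force: [1.1, 0.2, 0.5]
grip_width: 0.0495
```

Request:
{"name": "jog_arm", "arguments": {"rows": [[0.43, -0.0231, -0.0235, 0, 0, 0, 0], [0.43, -0.0231, -0.0235, 0, 0, 0, 0], [0.43, -0.0231, -0.0235, 0, 0, 0, 0], [0.43, -0.0231, -0.0235, 0, 0, 0, 0], [0.43, -0.0231, -0.0235, 0, 0, 0, 0], [0.43, -0.0231, -0.0235, 0, 0, 0, 0], [0.43, -0.0231, -0.0235, 0, 0, 0, 0], [0.43, -0.0231, -0.0235, 0, 0, 0, 0], [0.43, -0.0231, -0.0235, 0, 0, 0, 0], [0.43, 0, 0, 0, 0, 0, 5], [0.43, 0, 0, 0, 0, 0, 5], [0.43, 0, 0, 0, 0, 0, 5]]}}

```text
time_s: 3.2
tool_pos: [0.5162, 0.0664, 0.4047]
tool_rot: [180.0, 0.0, -79.4]
force: [-0.4, -0.7, 0.5]
grip_width: 0.0493
```

```bash
cat > to.py <<'E'
import sys
from h import *
# python3 to.py x y z yaw : tool-frame delta from present pose to a tool-down TCP target
t=np.array([float(a) for a in sys.argv[1:5]]); s=status.get_obs()
Rm=rot(s['tool_rot']); print('t',s['time_s'],'pos',np.round(s['tool_pos'],4),'rot',np.round(s['tool_rot'],2),'grip',round(s['grip_width'],4),'F',np.round(s['force'],1))
print('shift',np.round(Rm.T@(t[:3]-s['tool_pos']),4),'turn',np.round(R.from_matrix(Rm.T@rot([180,0,t[3]])).as_rotvec(degrees=True),2))
E
python3 to.py .549 .159 .276 -79.3
```

```text
t 3.2 pos [0.5162 0.0664 0.4047] rot [ 1.7999e+02  1.0000e-02 -7.9420e+01] grip 0.0493 F [-0.4 -0.7  0.5]
shift [-0.0849 -0.0493  0.1287] turn [ 0.01  0.01 -0.12]
```

Request:
{"name": "jog_arm", "arguments": {"rows": [[0.43, -0.0283, -0.0164, 0, 0, 0, 0], [0.43, -0.0283, -0.0164, 0, 0, 0, 0], [0.43, -0.0283, -0.0164, 0, 0, 0, 0], [0.43, 0, 0, 0.02, 0, 0, 0], [0.43, 0, 0, 0.02, 0, 0, 0], [0.43, 0, 0, 0.02, 0, 0, 0], [0.43, 0, 0, 0.02, 0, 0, 0]]}}

```text
time_s: 3.78
tool_pos: [0.5487, 0.1583, 0.3239]
tool_rot: [-180.0, -0.0, -79.3]
force: [0.5, 0.5, 0.5]
grip_width: 0.0496
```

```bash
python3 to.py .549 .159 .276 -79.3; python3 -c "
from h import *
im,D=cams.read_camera('wrist');cv2.imwrite('pics/w1.png',im[...,::-1])"
```

```text
t 3.7833 pos [0.5487 0.1583 0.3239] rot [-1.7998e+02 -1.0000e-02 -7.9260e+01] grip 0.0496 F [0.5 0.5 0.5]
shift [-0.0006 -0.0004  0.0479] turn [-0.02 -0.01  0.04]
```

View pics/w1.png

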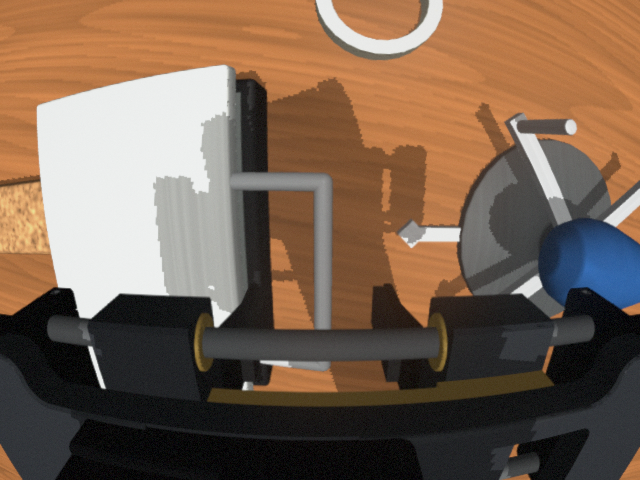

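The bar (col 323) lies midway between the fingers (about 265 and 380), so I'll go down and grip it.

Request:
{"name": "jog_arm", "arguments": {"rows": [[0.43, 0, 0, 0.02, 0, 0, 0], [0.43, 0, 0, 0.018, 0, 0, 0], [0.43, 0, 0, 0.01, 0, 0, 0], [0.43, 0, 0, 0, 0, 0, 0], [1, 0, 0, 0, 0, 0, 0], [1, 0, 0, 0, 0, 0, 0], [1, 0, 0, 0, 0, 0, 0], [1, 0, 0, 0, 0, 0, 0], [1, 0, 0, 0, 0, 0, 0]], "grip_force": 30}}

```text
time_s: 4.58
tool_pos: [0.549, 0.1582, 0.2775]
tool_rot: [-179.9, -0.0, -79.3]
force: [0.1, 0.3, 0.0]
grip_width: 0.0239
```

```bash
python3 to.py .549 .159 .276 -79.3; python3 -c "
import numpy as np
# arc in tool axes: x toward stand (tool x = lamp -x), z down
f=lambda a:np.array([.22*np.cos(a)-.009*np.sin(a),-(.22*np.sin(a)+.009*np.cos(a))])
A=np.radians(np.linspace(11,60.5,25)); P=np.array([f(a) for a in A]); print(np.round(np.diff(P,axis=0),4).tolist(), P[-1]-P[0])"
```

```text
t 4.5833 pos [0.549  0.1582 0.2775] rot [-1.7993e+02 -1.0000e-02 -7.9290e+01] grip 0.0239 F [0.1 0.3 0. ]
shift [-0.0008 -0.0002  0.0015] turn [-0.07 -0.01  0.01]
[[-0.002, -0.0077], [-0.0022, -0.0076], [-0.0025, -0.0075], [-0.0028, -0.0074], [-0.003, -0.0073], [-0.0033, -0.0072], [-0.0036, -0.0071], [-0.0038, -0.0069], [-0.0041, -0.0068], [-0.0043, -0.0067], [-0.0045, -0.0065], [-0.0048, -0.0063], [-0.005, -0.0061], [-0.0052, -0.006], [-0.0054, -0.0058], [-0.0056, -0.0056], [-0.0058, -0.0054], [-0.006, -0.0052], [-0.0062, -0.0049], [-0.0064, -0.0047], [-0.0065, -0.0045], [-0.0067, -0.0042], [-0.0068, -0.004], [-0.007, -0.0037]] [-0.11374072 -0.14509744]
```

Grip is still closing (24 mm), so I'll give it more time before lifting.

Request:
{"name": "jog_arm", "arguments": {"rows": [[1, 0, 0, 0, 0, 0, 0], [1, 0, 0, 0, 0, 0, 0], [1, 0, 0, 0, 0, 0, 0], [1, 0, 0, 0, 0, 0, 0], [1, 0, 0, 0, 0, 0, 0]], "grip_force": 30}}

```text
time_s: 5.0
tool_pos: [0.5489, 0.1574, 0.2769]
tool_rot: [-180.0, -0.1, -79.3]
force: [0.0, -4.0, 1.9]
grip_width: 0.009
```

Request:
{"name": "jog_arm", "arguments": {"rows": [[1, -0.002, 0, -0.0077, 0, 0, 0], [1, -0.0022, 0, -0.0076, 0, 0, 0], [1, -0.0025, 0, -0.0075, 0, 0, 0], [1, -0.0028, 0, -0.0074, 0, 0, 0], [1, -0.003, 0, -0.0073, 0, 0, 0], [1, -0.0033, 0, -0.0072, 0, 0, 0], [1, -0.0036, 0, -0.0071, 0, 0, 0], [1, -0.0038, 0, -0.0069, 0, 0, 0], [1, -0.0041, 0, -0.0068, 0, 0, 0], [1, -0.0043, 0, -0.0067, 0, 0, 0], [1, -0.0045, 0, -0.0065, 0, 0, 0], [1, -0.0048, 0, -0.0063, 0, 0, 0]]}}

```text
time_s: 6.0
tool_pos: [0.5413, 0.1976, 0.3627]
tool_rot: [-180.0, -0.1, -79.3]
force: [2.2, -5.7, -1.0]
grip_width: 0.0088
```

```bash
python3 to.py .549 .159 .276 -79.3; python3 -c "
from h import *
im,D=cams.read_camera('side');cv2.imwrite('pics/s1.png',im[150:450,170:570,::-1])"
```

```text
t 6.0 pos [0.5413 0.1976 0.3627] rot [-1.7998e+02 -1.4000e-01 -7.9330e+01] grip 0.0088 F [ 2.2 -5.7 -1. ]
shift [ 0.0391 -0.0004  0.0868] turn [-0.02 -0.14 -0.03]
```

View pics/s1.png

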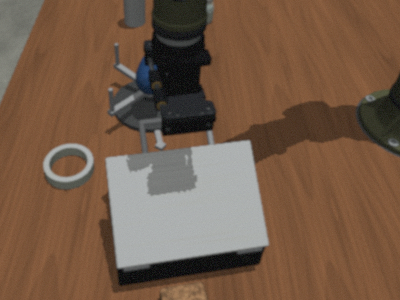

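The lid follows: its edge and the bar frame are raised at the gripper (crop px 145–215, 130). Carrying on.

Request:
{"name": "jog_arm", "arguments": {"rows": [[1, -0.005, 0, -0.0061, 0, 0, 0], [1, -0.0052, 0, -0.006, 0, 0, 0], [1, -0.0054, 0, -0.0058, 0, 0, 0], [1, -0.0056, 0, -0.0056, 0, 0, 0], [1, -0.0058, 0, -0.0054, 0, 0, 0], [1, -0.006, 0, -0.0052, 0, 0, 0], [1, -0.0062, 0, -0.0049, 0, 0, 0], [1, -0.0064, 0, -0.0047, 0, 0, 0], [1, -0.0065, 0, -0.0045, 0, 0, 0], [1, -0.0067, 0, -0.0042, 0, 0, 0], [1, -0.0068, 0, -0.004, 0, 0, 0], [1, -0.007, 0, -0.0037, 0, 0, 0]]}}

```text
time_s: 7.05
tool_pos: [0.528, 0.2681, 0.4239]
tool_rot: [-180.0, -0.3, -79.4]
force: [0.3, -8.0, 4.5]
grip_width: 0.0088
```

Request:
{"name": "jog_arm", "arguments": {"rows": [[1, 0, 0, 0, 0, 0, 0], [1, 0, 0, 0, 0, 0, 0], [1, 0, 0, 0, 0, 0, 0]]}}

```text
time_s: 7.3
tool_pos: [0.5274, 0.2695, 0.425]
tool_rot: [-179.9, -0.1, -79.3]
force: [0.2, -5.4, 10.0]
grip_width: 0.009
```

```bash
python3 to.py .549 .159 .276 -79.3; python3 -c "
from h import *
p=status.get_obs()['tool_pos']; h=np.array([.509,.3695]); u=np.array([.1857,-.9826])
x=(p[:2]-h)@u; z=p[2]-.164-.06; print('lid angle est',np.degrees(np.arctan2(z,x)-np.arctan2(.009,.22)),np.hypot(x,z))"
```

```text
t 7.3 pos [0.5274 0.2695 0.425 ] rot [-1.7988e+02 -1.2000e-01 -7.9300e+01] grip 0.009 F [ 0.2 -5.4 10. ]
shift [ 0.1123 -0.0004  0.1492] turn [-0.12 -0.12  0.  ]
lid angle est 60.82456099465122 0.22520719426292965
```

Request:
{"name": "jog_arm", "arguments": {"rows": [[0.6, 0, 0, 0, 0, 0, 0], [0.6, 0, 0, 0, 0, 0, 0], [0.6, 0, 0, 0, 0, 0, 0], [0.6, 0, 0, 0, 0, 0, 0], [0.6, 0, 0, -0.015, 0, 0, 0], [0.6, 0, 0, -0.025, 0, 0, 0], [0.6, 0.0, 0, -0.02, 0, 0, 0], [0.6, 0.03, 0, 0, 0, 0, 0], [0.6, 0.04, 0, 0, 0, 0, 0], [0.6, 0.04, 0, 0, 0, 0, 0], [0.6, 0.04, 0, 0, 0, 0, 0], [0.6, 0.04, 0, 0, 0, 0, 0]]}}

```text
time_s: 8.3
tool_pos: [0.5627, 0.082, 0.4819]
tool_rot: [180.0, 0.0, -79.2]
force: [1.0, 0.2, 0.0]
grip_width: 0.0347
```

```bash
cat > lid.py <<'E'
from m import *
h=np.array([.509,.3695]); u=np.array([.1857,-.9826]); w=np.array([.9826,.1857])
for c in ['top','side']:
    P,im=cloud(c)
    x=(P[:,:2]-h)@u; y=(P[:,:2]-h)@w; z=P[:,2]-.06
    m=(abs(y)<.1)&(x>-.05)&(x<.2)&(z>.03)&(z<.18)&(np.hypot(x,z)<.17)
    if m.sum()<50: print(c,'few'); continue
    q=np.c_[x,z][m]; q=q-np.median(q,0) if 0 else q
    l=cv2.fitLine(q.astype(np.float32),cv2.DIST_HUBER,0,.01,.01).ravel()
    print(c,'lid',round(np.degrees(np.arctan2(l[1],l[0]))%180,1),m.sum(),'rms',np.round(np.std((q-l[2:])@[-l[1],l[0]]),4))
    try: print('pegs',pegs(P))
    except Exception as e: print(e)
E
python3 lid.py; python3 to.py .5046 .0352 .350 -79.3
```

```text
top lid 60.4 1699 rms 0.0027
pegs (array([ 0.58616355, -0.04568116]), np.float64(45.59645085856033), 51, np.float64(0.0036644882535761683))
side lid 60.6 11864 rms 0.0011
pegs (array([ 0.58794449, -0.04395928]), np.float64(45.84726558484674), 226, np.float64(0.003695737335641082))
t 8.4 pos [0.5646 0.0745 0.481 ] rot [179.91  -0.2  -80.01] grip 0.0347 F [ 0.6  0.1 -1. ]
shift [0.0278 0.0657 0.1312] turn [ 0.09 -0.2  -0.71]
```

Lid measures 60.5° in both cameras. Now the peg at (0.5045, 0.035).

Request:
{"name": "jog_arm", "arguments": {"rows": [[0.43, 0.007, 0.0164, 0, 0, 0, -0.2], [0.43, 0.007, 0.0164, 0, 0, 0, -0.2], [0.43, 0.007, 0.0164, 0, 0, 0, -0.2], [0.43, 0.007, 0.0164, 0, 0, 0, 0], [0.43, 0, 0, 0.035, 0, 0, 0], [0.43, 0, 0, 0.035, 0, 0, 0], [0.43, 0, 0, 0.035, 0, 0, 0], [0.43, 0, 0, 0.02, 0, 0, 0], [0.43, 0, 0, 0, 0, 0, 0]]}}

```text
time_s: 9.15
tool_pos: [0.5017, 0.0433, 0.3521]
tool_rot: [179.5, 0.2, -78.6]
force: [-1.0, 0.1, 0.5]
grip_width: 0.0493
```

```bash
python3 to.py .5045 .035 .277 -79.3; python3 -c "
from h import *
im,D=cams.read_camera('wrist');cv2.imwrite('pics/w2.png',im[...,::-1])"
```

```text
t 9.15 pos [0.5017 0.0433 0.3521] rot [ 1.7949e+02  1.6000e-01 -7.8630e+01] grip 0.0493 F [-1.   0.1  0.5]
shift [ 0.0088 -0.0017  0.0751] turn [0.51 0.15 0.67]
```

View pics/w2.png

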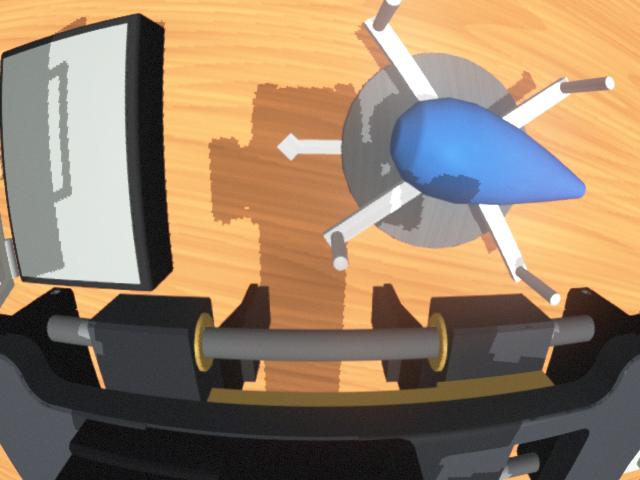

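Peg top at px (340,263), right of the finger mid-line (323). That agrees with the remaining +9 mm shift. Descending and gripping gently.

Request:
{"name": "jog_arm", "arguments": {"rows": [[0.43, 0.0088, -0.0017, 0.0, 0.5, 0.15, 0.6], [0.43, 0, 0, 0.025, 0, 0, 0], [0.43, 0, 0, 0.025, 0, 0, 0], [0.43, 0, 0, 0.015, 0, 0, 0], [0.43, 0, 0, 0.009, 0, 0, 0], [0.43, 0, 0, 0, 0, 0, 0], [1, 0, 0, 0, 0, 0, 0], [1, 0, 0, 0, 0, 0, 0], [1, 0, 0, 0, 0, 0, 0], [1, 0, 0, 0, 0, 0, 0], [1, 0, 0, 0, 0, 0, 0], [1, 0, 0, 0, 0, 0, 0]], "grip_force": 12}}

```text
time_s: 10.2
tool_pos: [0.5081, 0.0346, 0.2833]
tool_rot: [-179.5, -0.2, -79.3]
force: [-0.3, 0.5, -0.3]
grip_width: 0.0171
```

Request:
{"name": "jog_arm", "arguments": {"rows": [[1, 0, 0, 0, 0, 0, 0], [1, 0, 0, 0, 0, 0, 0], [1, 0, 0, 0, 0, 0, 0], [1, 0, 0, 0, 0, 0, 0], [1, 0, 0, 0, 0, 0, 0], [1, 0, 0, 0, 0, 0, 0]]}}

```text
time_s: 10.7
tool_pos: [0.5084, 0.034, 0.2831]
tool_rot: [-179.4, -0.2, -79.3]
force: [3.1, -3.6, -1.3]
grip_width: 0.0094
```

```bash
python3 to.py .5045 .035 .277 -79.3
cat > arc.py <<'E'
import sys, numpy as np
# arc.py a0 a1 n yaw: tool-frame shifts for the peg from world angle a0 to a1
a0,a1,n,y=map(float,sys.argv[1:5]); a=np.radians(np.linspace(a0,a1,int(n)+1)); y=np.radians(y)
d=np.diff(np.c_[np.cos(a),np.sin(a)]*.115,axis=0)
print(np.round(d@np.array([[np.cos(y),np.sin(y)],[np.sin(y),-np.cos(y)]]),4).tolist())
E
python3 arc.py 135.8 235.7 22 -79.3; python3 arc.py 235.7 325.7 20 -79.3;python3 arc.py 325.7 415.7 20 -79.3
```

```text
t 10.7 pos [0.5084 0.034  0.2831] rot [-179.44   -0.21  -79.31] grip 0.0094 F [ 3.1 -3.6 -1.3]
shift [-0.0018  0.0037  0.006 ] turn [-0.56 -0.21 -0.01]
[[0.0055, 0.0072], [0.0061, 0.0068], [0.0066, 0.0063], [0.0071, 0.0057], [0.0075, 0.0052], [0.0079, 0.0045], [0.0082, 0.0039], [0.0085, 0.0032], [0.0087, 0.0026], [0.0089, 0.0019], [0.009, 0.0011], [0.0091, 0.0004], [0.0091, -0.0003], [0.0091, -0.001], [0.0089, -0.0017], [0.0088, -0.0024], [0.0086, -0.0031], [0.0083, -0.0038], [0.008, -0.0044], [0.0076, -0.005], [0.0072, -0.0056], [0.0067, -0.0062]]
[[0.0061, -0.0066], [0.0056, -0.0071], [0.005, -0.0075], [0.0044, -0.0079], [0.0038, -0.0082], [0.0031, -0.0085], [0.0025, -0.0087], [0.0018, -0.0089], [0.0011, -0.009], [0.0004, -0.009], [-0.0004, -0.009], [-0.0011, -0.009], [-0.0018, -0.0089], [-0.0025, -0.0087], [-0.0031, -0.0085], [-0.0038, -0.0082], [-0.0044, -0.0079], [-0.005, -0.0075], [-0.0056, -0.0071], [-0.0061, -0.0066]]
[[-0.0066, -0.0061], [-0.0071, -0.0056], [-0.0075, -0.005], [-0.0079, -0.0044], [-0.0082, -0.0038], [-0.0085, -0.0031], [-0.0087, -0.0025], [-0.0089, -0.0018], [-0.009, -0.0011], [-0.009, -0.0004], [-0.009, 0.0004], [-0.009, 0.0011], [-0.0089, 0.0018], [-0.0087, 0.0025], [-0.0085, 0.0031], [-0.0082, 0.0038], [-0.0079, 0.0044], [-0.0075, 0.005], [-0.0071, 0.0056], [-0.0066, 0.0061]]
```

Request:
{"name": "jog_arm", "arguments": {"rows": [[1, 0.0055, 0.0072, 0, 0, 0, 0], [1, 0.0061, 0.0068, 0, 0, 0, 0], [1, 0.0066, 0.0063, 0, 0, 0, 0], [1, 0.0071, 0.0057, 0, 0, 0, 0], [1, 0.0075, 0.0052, 0, 0, 0, 0], [1, 0.0079, 0.0045, 0, 0, 0, 0], [1, 0.0082, 0.0039, 0, 0, 0, 0], [1, 0.0085, 0.0032, 0, 0, 0, 0], [1, 0.0087, 0.0026, 0, 0, 0, 0], [1, 0.0089, 0.0019, 0, 0, 0, 0], [1, 0.009, 0.0011, 0, 0, 0, 0]]}}

```text
time_s: 11.62
tool_pos: [0.4748, -0.057, 0.2827]
tool_rot: [-179.7, -0.1, -79.3]
force: [-2.6, 1.1, 6.4]
grip_width: 0.0095
```

```bash
cat > pg.py <<'E'
from m import *
s=status.get_obs(); d=s['tool_pos'][:2]-[.587,-.045]; print(s['time_s'],'tool peg angle',np.degrees(np.arctan2(d[1],d[0])),np.hypot(*d),s['tool_rot'],s['force'])
for c in ['top','side']:
    x=pegs(cloud(c)[0]); print(c,x,'holder mod 90:',(x[1]-145.7)%90)
E
python3 pg.py
```

```text
11.6167 tool peg angle -173.8705316729081 0.11284851136723245 [-1.79688572e+02 -6.65461529e-02 -7.92745020e+01] [-2.62026088  1.05710715  6.41212224]
top (array([ 0.58622172, -0.0467696 ]), np.float64(5.1628159259926125), 57, np.float64(0.003669980481566148)) holder mod 90: 39.46281592599263
side (array([ 0.5878804 , -0.04256002]), np.float64(5.201489711375037), 212, np.float64(0.0063299118309516405)) holder mod 90: 39.50148971137506
```

Holder at about 39.5°, as planned (≈40). Continuing to 90°.

Request:
{"name": "jog_arm", "arguments": {"rows": [[1, 0.0091, 0.0004, 0, 0, 0, 0], [1, 0.0091, -0.0003, 0, 0, 0, 0], [1, 0.0091, -0.001, 0, 0, 0, 0], [1, 0.0089, -0.0017, 0, 0, 0, 0], [1, 0.0088, -0.0024, 0, 0, 0, 0], [1, 0.0086, -0.0031, 0, 0, 0, 0], [1, 0.0083, -0.0038, 0, 0, 0, 0], [1, 0.008, -0.0044, 0, 0, 0, 0], [1, 0.0076, -0.005, 0, 0, 0, 0], [1, 0.0072, -0.0056, 0, 0, 0, 0], [1, 0.0067, -0.0062, 0, 0, 0, 0], [1, 0, 0, 0, 0, 0, 0]]}}

```text
time_s: 12.72
tool_pos: [0.5269, -0.1419, 0.2827]
tool_rot: [-179.4, -0.2, -79.3]
force: [0.8, -1.2, 1.0]
grip_width: 0.0093
```

```bash
python3 pg.py; python3 lid.py | grep lid
```

```text
12.7167 tool peg angle -121.80396002176565 0.1140762424556576 [-1.79419905e+02 -1.57370111e-01 -7.93465833e+01] [ 0.78511495 -1.22546704  0.99956778]
top (array([ 0.58577736, -0.04647933]), np.float64(55.83590200750885), 73, np.float64(0.0036501547190228557)) holder mod 90: 0.13590200750886083
side (array([ 0.58802816, -0.04236569]), np.float64(55.041296136329095), 238, np.float64(0.00657591373327301)) holder mod 90: 89.3412961363291
top lid 60.6 1677 rms 0.0027
side lid 60.6 11835 rms 0.001
```

Request:
{"name": "jog_arm", "arguments": {"rows": [[1, 0, 0, 0, 0, 0, 0], [1, 0, 0, 0, 0, 0, 0], [1, 0, 0, 0, 0, 0, 0], [1, 0, 0, 0, 0, 0, 0], [1, 0, 0, 0, 0, 0, 0], [1, 0, 0, 0, 0, 0, 0], [1, 0, 0, 0, 0, 0, 0], [1, 0, 0, 0, 0, 0, 0], [1, 0, 0, 0, 0, 0, 0], [1, 0, 0, 0, 0, 0, 0], [1, 0, 0, 0, 0, 0, 0], [1, 0, 0, 0, 0, 0, 0]]}}

```text
time_s: 13.92
tool_pos: [0.5253, -0.1406, 0.2828]
tool_rot: [-179.6, -0.1, -79.3]
force: [-0.6, -0.6, -6.6]
grip_width: 0.0093
```

Request:
{"name": "jog_arm", "arguments": {"rows": [[1, 0, 0, 0, 0, 0, 0], [1, 0, 0, 0, 0, 0, 0], [1, 0, 0, 0, 0, 0, 0], [1, 0, 0, 0, 0, 0, 0], [1, 0, 0, 0, 0, 0, 0], [1, 0, 0, 0, 0, 0, 0], [1, 0, 0, 0, 0, 0, 0], [1, 0, 0, 0, 0, 0, 0], [1, 0, 0, 0, 0, 0, 0], [1, 0, 0, 0, 0, 0, 0], [1, 0, 0, 0, 0, 0, 0], [1, 0, 0, 0, 0, 0, 0]]}}

```text
time_s: 14.92
tool_pos: [0.5253, -0.1406, 0.2829]
tool_rot: [-179.5, -0.1, -79.3]
force: [-1.6, -0.1, -9.6]
grip_width: 0.0096
```

```bash
python3 pg.py; python3 -c "
from h import *
print(status.get_obs()['joint_velocities'])
im,D=cams.read_camera('top');cv2.imwrite('pics/t2.png',im[100:400,140:540,::-1])"
```

```text
14.9167 tool peg angle -122.81506592239032 0.11376947785251891 [-1.79533956e+02 -1.34707450e-01 -7.92858075e+01] [-1.59609248 -0.13618456 -9.62583083]
top (array([ 0.58588982, -0.04638903]), np.float64(54.749575364447104), 76, np.float64(0.0037754227308589676)) holder mod 90: 89.04957536444712
side (array([ 0.58816274, -0.04204725]), np.float64(54.478619509973655), 222, np.float64(0.006239062244879001)) holder mod 90: 88.77861950997367
[-0.00430874 -0.0774841   0.13285519 -0.06109625 -0.05646502 -0.06013535
 -0.01626826]
```

View pics/t2.png

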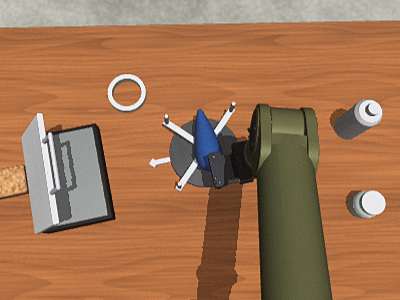

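Right flank faces the lamp: tail towards the top of the picture (205,110), lamp on the left. It stood for over 2 s and the lid is up. Next, 90° further.

Request:
{"name": "jog_arm", "arguments": {"rows": [[1, 0.0061, -0.0066, 0, 0, 0, 0], [1, 0.0056, -0.0071, 0, 0, 0, 0], [1, 0.005, -0.0075, 0, 0, 0, 0], [1, 0.0044, -0.0079, 0, 0, 0, 0], [1, 0.0038, -0.0082, 0, 0, 0, 0], [1, 0.0031, -0.0085, 0, 0, 0, 0], [1, 0.0025, -0.0087, 0, 0, 0, 0], [1, 0.0018, -0.0089, 0, 0, 0, 0], [1, 0.0011, -0.009, 0, 0, 0, 0], [1, 0.0004, -0.009, 0, 0, 0, 0]]}}

```text
time_s: 15.9
tool_pos: [0.6128, -0.1594, 0.2839]
tool_rot: [-179.5, -0.2, -79.3]
force: [-1.6, -3.5, -9.0]
grip_width: 0.0095
```

Request:
{"name": "jog_arm", "arguments": {"rows": [[1, -0.0004, -0.009, 0, 0, 0, 0], [1, -0.0011, -0.009, 0, 0, 0, 0], [1, -0.0018, -0.0089, 0, 0, 0, 0], [1, -0.0025, -0.0087, 0, 0, 0, 0], [1, -0.0031, -0.0085, 0, 0, 0, 0], [1, -0.0038, -0.0082, 0, 0, 0, 0], [1, -0.0044, -0.0079, 0, 0, 0, 0], [1, -0.005, -0.0075, 0, 0, 0, 0], [1, -0.0056, -0.0071, 0, 0, 0, 0], [1, -0.0061, -0.0066, 0, 0, 0, 0], [1, 0, 0, 0, 0, 0, 0], [1, 0, 0, 0, 0, 0, 0]]}}

```text
time_s: 16.9
tool_pos: [0.6886, -0.111, 0.2851]
tool_rot: [-179.0, -0.3, -79.3]
force: [10.1, -5.9, -15.1]
grip_width: 0.0093
```

```bash
python3 pg.py; python3 lid.py | grep lid
```

```text
16.9 tool peg angle -33.016725277524586 0.12115212902123824 [-178.97427068   -0.34509143  -79.30278182] [ 10.06731125  -5.86445206 -15.14508179]
top (array([ 0.5861075 , -0.04625118]), np.float64(55.117742468441854), 68, np.float64(0.0038374791822466713)) holder mod 90: 89.41774246844187
side (array([ 0.58938703, -0.04177105]), np.float64(56.315112073381606), 240, np.float64(0.006952217565005563)) holder mod 90: 0.6151120733816242
top lid 60.6 1684 rms 0.0026
side lid 60.6 11848 rms 0.0011
```

Request:
{"name": "jog_arm", "arguments": {"rows": [[1, -0.0018, 0.0018, 0.001, 0, 0, 0], [1, -0.0018, 0.0018, 0.001, 0, 0, 0], [1, 0, 0, 0, 0, 0, 0], [1, 0, 0, 0, 0, 0, 0], [1, 0, 0, 0, 0, 0, 0], [1, 0, 0, 0, 0, 0, 0], [1, 0, 0, 0, 0, 0, 0], [1, 0, 0, 0, 0, 0, 0], [1, 0, 0, 0, 0, 0, 0], [1, 0, 0, 0, 0, 0, 0], [1, 0, 0, 0, 0, 0, 0], [1, 0, 0, 0, 0, 0, 0]]}}

```text
time_s: 18.1
tool_pos: [0.686, -0.1115, 0.2851]
tool_rot: [-178.6, -0.7, -79.5]
force: [15.1, -10.8, -13.9]
grip_width: 0.0089
```

Request:
{"name": "jog_arm", "arguments": {"rows": [[1, 0, 0, 0, 0, 0, 0], [1, 0, 0, 0, 0, 0, 0], [1, 0, 0, 0, 0, 0, 0], [1, 0, 0, 0, 0, 0, 0], [1, 0, 0, 0, 0, 0, 0], [1, 0, 0, 0, 0, 0, 0], [1, 0, 0, 0, 0, 0, 0], [1, 0, 0, 0, 0, 0, 0], [1, 0, 0, 0, 0, 0, 0], [1, 0, 0, 0, 0, 0, 0], [1, 0, 0, 0, 0, 0, 0], [1, 0, 0, 0, 0, 0, 0]]}}

```text
time_s: 19.1
tool_pos: [0.686, -0.1115, 0.2851]
tool_rot: [-178.6, -0.7, -79.5]
force: [15.3, -9.2, -13.7]
grip_width: 0.009
```

```bash
python3 pg.py; python3 lid.py | grep lid
```

```text
19.1 tool peg angle -33.85996061709489 0.11927403413213501 [-178.55836548   -0.68493815  -79.4672138 ] [ 15.2677737   -9.16735671 -13.7151932 ]
top (array([ 0.58607944, -0.04659922]), np.float64(54.25475169539612), 73, np.float64(0.0038187621493105967)) holder mod 90: 88.55475169539613
side (array([ 0.58900026, -0.04209557]), np.float64(55.40615445859986), 236, np.float64(0.00675172788546664)) holder mod 90: 89.70615445859987
top lid 60.6 1680 rms 0.0027
side lid 60.6 11836 rms 0.001
```

Angle is good (≈179°), but there is a side load on the grip. I'll release and regrip here.

Request:
{"name": "jog_arm", "arguments": {"rows": [[0.6, 0, 0, 0, 0, 0, 0], [0.6, 0, 0, 0, 0, 0, 0], [0.6, 0, 0, 0, 0, 0, 0], [0.6, 0, 0, 0, 0, 0, 0], [0.6, 0, 0, 0, 0, 0, 0]]}}

```text
time_s: 19.72
tool_pos: [0.6821, -0.1058, 0.2843]
tool_rot: [-179.3, -0.1, -79.2]
force: [0.8, 0.3, -0.3]
grip_width: 0.0316
```

```bash
python3 pg.py; python3 to.py .6815 -.1110 .279 -79.3
```

```text
19.7167 tool peg angle -32.56880141823372 0.1128756432421243 [-1.79331255e+02 -1.05403358e-01 -7.92041458e+01] [ 0.84787618  0.31235712 -0.25328222]
top (array([ 0.58617012, -0.04639809]), np.float64(54.86181016793004), 82, np.float64(0.004124937242882392)) holder mod 90: 89.16181016793004
side (array([ 0.58887224, -0.04206408]), np.float64(55.97939370078638), 208, np.float64(0.011815625475992325)) holder mod 90: 0.27939370078638603
t 19.8167 pos [ 0.6817 -0.1063  0.2834] rot [-1.7942e+02 -1.2000e-01 -7.9220e+01] grip 0.0334 F [ 0.6 -0.  -0.5]
shift [0.0046 0.0011 0.0044] turn [-0.58 -0.12  0.08]
```

Request:
{"name": "jog_arm", "arguments": {"rows": [[0.6, 0.0046, 0.001, 0.004, -0.5, -0.1, 0], [0.6, 0, 0, 0, 0, 0, 0], [1, 0, 0, 0, 0, 0, 0], [1, 0, 0, 0, 0, 0, 0], [1, 0, 0, 0, 0, 0, 0], [1, 0, 0, 0, 0, 0, 0], [1, 0, 0, 0, 0, 0, 0], [1, 0, 0, 0, 0, 0, 0], [1, 0, 0, 0, 0, 0, 0], [1, 0, 0, 0, 0, 0, 0], [1, 0, 0, 0, 0, 0, 0]], "grip_force": 8}}

```text
time_s: 20.73
tool_pos: [0.6816, -0.113, 0.2787]
tool_rot: [-179.9, -0.1, -79.3]
force: [3.9, -2.9, -2.5]
grip_width: 0.0096
```

```bash
python3 pg.py; python3 arc.py 325 415.6 20 -79.3
```

```text
20.7333 tool peg angle -35.70106873460742 0.11644708914023649 [-1.79923870e+02 -1.24844402e-01 -7.93216301e+01] [ 3.89212835 -2.94637724 -2.53526987]
top (array([ 0.58612606, -0.04648594]), np.float64(55.08287015450181), 70, np.float64(0.004218717043925133)) holder mod 90: 89.38287015450183
side (array([ 0.58794982, -0.0421236 ]), np.float64(56.01608730936216), 228, np.float64(0.0060722683933607385)) holder mod 90: 0.31608730936217455
[[-0.0066, -0.0062], [-0.0071, -0.0057], [-0.0075, -0.0051], [-0.0079, -0.0045], [-0.0082, -0.0039], [-0.0085, -0.0032], [-0.0087, -0.0025], [-0.0089, -0.0018], [-0.009, -0.0011], [-0.0091, -0.0004], [-0.0091, 0.0003], [-0.009, 0.001], [-0.0089, 0.0017], [-0.0088, 0.0024], [-0.0085, 0.0031], [-0.0083, 0.0038], [-0.0079, 0.0044], [-0.0076, 0.005], [-0.0072, 0.0056], [-0.0067, 0.0062]]
```

Request:
{"name": "jog_arm", "arguments": {"rows": [[1, -0.0066, -0.0062, 0, 0, 0, 0], [1, -0.0071, -0.0057, 0, 0, 0, 0], [1, -0.0075, -0.0051, 0, 0, 0, 0], [1, -0.0079, -0.0045, 0, 0, 0, 0], [1, -0.0082, -0.0039, 0, 0, 0, 0], [1, -0.0085, -0.0032, 0, 0, 0, 0], [1, -0.0087, -0.0025, 0, 0, 0, 0], [1, -0.0089, -0.0018, 0, 0, 0, 0], [1, -0.009, -0.0011, 0, 0, 0, 0], [1, -0.0091, -0.0004, 0, 0, 0, 0]]}}

```text
time_s: 21.67
tool_pos: [0.6997, -0.0244, 0.2788]
tool_rot: [180.0, -0.0, -79.3]
force: [2.6, -1.9, 2.5]
grip_width: 0.0098
```

Request:
{"name": "jog_arm", "arguments": {"rows": [[1, -0.0091, 0.0003, 0, 0, 0, 0], [1, -0.009, 0.001, 0, 0, 0, 0], [1, -0.0089, 0.0017, 0, 0, 0, 0], [1, -0.0088, 0.0024, 0, 0, 0, 0], [1, -0.0085, 0.0031, 0, 0, 0, 0], [1, -0.0083, 0.0038, 0, 0, 0, 0], [1, -0.0079, 0.0044, 0, 0, 0, 0], [1, -0.0076, 0.005, 0, 0, 0, 0], [1, -0.0072, 0.0056, 0, 0, 0, 0], [1, -0.0067, 0.0062, 0, 0, 0, 0], [1, 0, 0, 0, 0, 0, 0], [1, 0, 0, 0, 0, 0, 0]]}}

```text
time_s: 22.67
tool_pos: [0.6507, 0.0495, 0.2785]
tool_rot: [179.9, -0.0, -79.2]
force: [-1.4, 0.1, 4.8]
grip_width: 0.0094
```

```bash
python3 pg.py; python3 lid.py | grep lid
```

```text
22.6667 tool peg angle 56.01098000299359 0.1139885293348852 [ 1.79917106e+02 -9.49383507e-03 -7.92370139e+01] [-1.35065797  0.13423995  4.76931309]
top (array([ 0.58624124, -0.04574865]), np.float64(57.22323017286308), 53, np.float64(0.00373861623452225)) holder mod 90: 1.5232301728630944
side (array([ 0.58813799, -0.04256546]), np.float64(57.73574678816987), 120, np.float64(0.004849178138448713)) holder mod 90: 2.035746788169888
top lid 60.4 1701 rms 0.0027
side lid 60.6 11847 rms 0.0011
```

Holder about 271.7°, within tolerance. Hold, release, retreat upwards.

Request:
{"name": "jog_arm", "arguments": {"rows": [[1, 0, 0, 0, 0, 0, 0], [1, 0, 0, 0, 0, 0, 0], [1, 0, 0, 0, 0, 0, 0], [1, 0, 0, 0, 0, 0, 0], [1, 0, 0, 0, 0, 0, 0], [1, 0, 0, 0, 0, 0, 0], [1, 0, 0, 0, 0, 0, 0], [1, 0, 0, 0, 0, 0, 0], [1, 0, 0, 0, 0, 0, 0], [1, 0, 0, 0, 0, 0, 0], [1, 0, 0, 0, 0, 0, 0], [1, 0, 0, 0, 0, 0, 0]]}}

```text
time_s: 23.87
tool_pos: [0.6518, 0.0486, 0.2785]
tool_rot: [180.0, -0.0, -79.3]
force: [-1.2, 0.2, 5.4]
grip_width: 0.0094
```

Request:
{"name": "jog_arm", "arguments": {"rows": [[1, 0, 0, 0, 0, 0, 0], [1, 0, 0, 0, 0, 0, 0], [1, 0, 0, 0, 0, 0, 0], [1, 0, 0, 0, 0, 0, 0], [0.6, 0, 0, 0, 0, 0, 0], [0.6, 0, 0, 0, 0, 0, 0], [0.6, 0, 0, 0, 0, 0, 0], [0.6, 0, 0, 0, 0, 0, 0], [0.6, 0, 0, 0, 0, 0, 0], [0.6, 0, 0, -0.015, 0, 0, 0], [0.6, 0, 0, -0.02, 0, 0, 0], [0.6, 0, 0, -0.03, 0, 0, 0]]}}

```text
time_s: 24.87
tool_pos: [0.6508, 0.0483, 0.3411]
tool_rot: [179.7, -0.0, -79.3]
force: [-0.1, -0.0, -0.3]
grip_width: 0.0345
```

Request:
{"name": "jog_arm", "arguments": {"rows": [[0.6, 0, 0, -0.03, 0, 0, 0], [0.6, 0, 0, -0.03, 0, 0, 0], [0.6, 0.03, 0.0, -0.02, 0, 0, 0], [0.6, 0.03, 0.0, 0, 0, 0, 0], [0.6, 0.03, 0, 0, 0, 0, 0], [0.6, 0.03, 0, 0, 0, 0, 0], [0.6, 0.03, 0, 0, 0, 0, 0], [0.6, 0, 0, 0, 0, 0, 0], [0.6, 0, 0, 0, 0, 0, 0], [0.6, 0, 0, 0, 0, 0, 0], [0.6, 0, 0, 0, 0, 0, 0], [0.6, 0, 0, 0, 0, 0, 0]]}}

```text
time_s: 25.87
tool_pos: [0.6795, -0.0967, 0.4237]
tool_rot: [-180.0, -0.0, -79.1]
force: [-0.1, -0.1, 0.9]
grip_width: 0.0345
```

```bash
python3 pg.py; python3 lid.py | grep lid; python3 -c "
from h import *
im,D=cams.read_camera('side');cv2.imwrite('pics/s9.png',im[...,::-1])"
```

```text
25.8667 tool peg angle -29.181180100619862 0.10597583361878983 [-1.79983476e+02 -1.65946710e-02 -7.91274652e+01] [-0.05690806 -0.09100245  0.91571632]
top (array([ 0.58589214, -0.0462394 ]), np.float64(56.74842493425333), 98, np.float64(0.0037789374738048877)) holder mod 90: 1.0484249342533474
side (array([ 0.58804754, -0.0440281 ]), np.float64(56.780536986362286), 217, np.float64(0.00362280754432147)) holder mod 90: 1.08053698636229
top lid 60.4 1695 rms 0.0027
side lid 60.6 11859 rms 0.0011
```

View pics/s9.png

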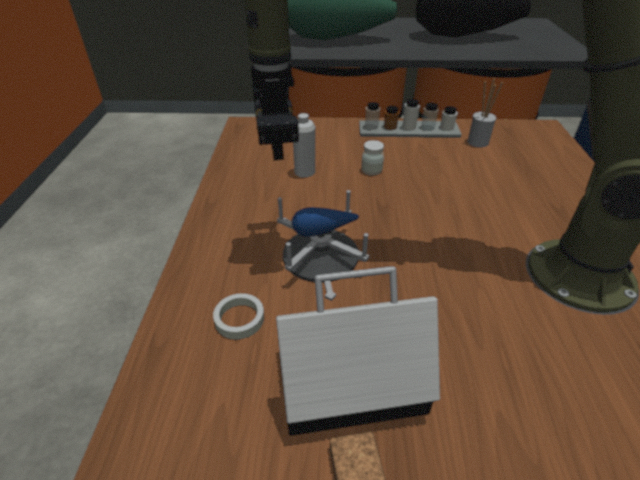

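The final picture shows the lid standing, the nose at left (300,222), the tail at right (355,215) and so the left flank to the lamp. The bystanders are unmoved and the gripper is clear. Handing in.

```bash
python3 -c "
from cell import env; print(env.sign_off())"
```

```text
the job is handed in; nothing more can be done
None
```

The job is done and handed in at about 26 s of the 67 s allowed; no verdict was reported.

- **Lid:** I gripped it by the bar and raised it from about 11° to about 60.5°. The last check with both cameras read 60.4° and 60.6°.
- **Stand:** I gripped one peg and carried it anticlockwise, with a stop of more than a second at each side:

| Facing the lamp | Measured angle | Target |
|---|---|---|
| Right flank | about 89° | 90° |
| Pointed tail | about 179° | 180° |
| Left flank | about 271° | 270° |

- **Tail stop:** a side load of up to about 18 N (about 23 N with the vertical part) built up on the grip, so I let go and regripped the peg. The angle stayed within about 1° of square.
- **Left as found:** after letting go, the left flank was at about 271°. In the picture the jar, spray can, tape roll and sanding block looked unmoved; I did not measure their positions. The gripper was clear of everything, and I saw no sign of touching the sample.
- **Disagreement:** while the arm partly blocked the view, the two cameras differed by up to about 1.2° on the stand's angle. Once the arm was clear they agreed to 0.1°.

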